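# Pin the template on the tracing light box and switch its lamp on

### The arm

A 6-joint arm with a two-finger parallel gripper is mounted at the origin on the work surface. World frame = base frame: x ahead of the robot, y to its left, z up, the work surface at z = 0. Lengths are in m, angles in rad, forces in N, time in s.
With the tool pointing down it reaches from about 0.4 to 0.825 m from the base axis. Payload 7 kg.
Tool frame: the origin (TCP) lies at the centre of the arm's flange, where the gripper is bolted on; the fingertips stand 178 mm ahead of it and the grasp point (between the pads) lies 159 mm ahead of it; x points along the fingers, y is the direction in which the jaws open and shut, and the axes are right-handed (so a half turn about x gives the same grasp; the last joint's range is limited). The gripper opens to 88 mm and grips with 3 to 60 N. Pads are 19 mm wide; open, the fingers measure 130 mm over their backs; the gripper's body (78 mm by 193 mm) begins 47 mm behind the grasp point.
Start: joints at [1.564, 0.359, 0.012, 0, -1.224, -0.288], TCP at [0.196, 0.646, 0.405] pointing down, gripper open.
Joint ranges: [-3.07, 3.07], [-1.43, 2.12], [-1.02, 1.25], [-3.03, 1.67], [-3.05, -0], [-3.03, 3.03]. Speed limits (rad/s): [2.39, 2.39, 3.01, 3.14, 3.14, 3.14].

### API

Orientations are given as a rotation vector (axis times angle).
In Python, from station import arm gives the robot as it stands.
- The arm moves only by the shell command python3 -m handwheel 'ROWS' [OPENING] [FORCE]. ROWS is JSON, a list that holds one entry, the list of rows, each a list of 6 numbers: the shift along the tool's x, y, z in m, then the turn, a rotation vector about the tool's x, y, z in degrees. In form: [[[x, y, z, rx, ry, rz], ...]]. A call has 1 to 12 rows; each row shifts and turns the pose as measured when the row begins, along the tool's axes as they then stand; what a row does not reach is not made up. A row lasts 1/10 s, in which the tool goes at most 50 mm and 8.59 degrees, less where a joint would pass 70% of its speed; a pose out of reach is approached as far as the arm can. A call is refused whole if a number of a shift passes 0.05 or a number of a turn 8.59, either way. A call with a gripper value outside its range is refused whole. OPENING is the finger opening in m, from 0 to 0.0876, set as the call begins (- or left out, the last holds). The fingers move at their own pace and stop on an object; FORCE is the grip in N (left out, the last holds). Time passes only in rows, so rows that do not move let the fingers close. It gives the time, the measured TCP pose, the force and the opening at its end, in the units of the state.
- arm.get_state(): the state, without advancing time (a new reading comes with each control period).
- arm.read_camera(name): name is "scene" or "top" or "wrist"; returns (picture, depth): 384x512x3 uint8, blue, green, red; 384x512 float32, m along the optical axis (not along the pixel's ray), 0 where there is no reading.
- arm.calibration(name): a dict with "K" (3x3 intrinsics, pixels), "dist" ([k1, k2, p1, p2, k3] as OpenCV has them; the pictures are not rectified), "T" (4x4, takes a point from camera to world coordinates); the wrist camera has in their place "tool_from_camera" (4x4, takes a point from camera to tool coordinates, whose origin is the TCP and whose axes are the tool frame's). Camera axes: x right, y down, z forward; pixel columns grow to the right and rows downward; lengths in m; the calibration is good to about 2 mm. A picture is of the moment at which its call begins: read the wrist's pose just before it. calibration takes no time and is no camera call.
- arm.sign_off(): hands the job in, once; it reports no verdict.
Trained networks look in the newest picture that a camera, given by its name, has taken for a name from the list of things; names that differ only in an ending like _2 or _b are one class to them, and where a whole thing is asked for, a point or a joint stands for the part that bears it (a point fixed in the world has none). Each returns a list of dicts, best first, with "confidence" (0 to 1); they miss things now and then, are a little off and sometimes report something else, mostly with a low value. They report only what shows in the picture. A call takes as long as a camera call. They do not tell look-alikes from the thing itself.
- arm.cut_out(name, camera): "pixels" (384x512 bool, what is visible of it) and "at" ([column, row] in pixels, amid what is visible of it).
- arm.spot_point(name, camera): "at" ([column, row] in pixels: a listed point, or the origin of a listed thing).
The state is a dict: "clock": time; "joint_pos": joint angles; "qd": joint speeds; "tau": joint torques, N m; "eef_pos": TCP position; "tcp_rot": TCP orientation; "contact_force": force on the tool from outside, world axes, zero at the start; "ft_torque": the same for the moment, N m; "opening": finger opening in m.
Only numpy, scipy, OpenCV 4.12 (cv2) and the standard library are available. Lean on these libraries where they do the work, as an engineer would, in place of code of your own. Each camera call takes 0.05 s, during which the arm holds its last target. There are 200 camera calls.

### The job

The drawing template hangs on the light box's tall pin but its other end is still propped up on the short pin: swing it round, without lifting it off, until its slot drops over the short pin and it lies flat on the light box. Then use the mechanical pencil to press down the raised end of the middle of the three rocker switches until it is fully over; touch the switch bank only with the pencil and leave the other two rockers as they are. Finally lay the pencil back on the desk, let go, and leave the cup, eraser and compass undisturbed.

Things in the scene. Friction and masses are not known exactly. Their poses are not given: they have to be found in the camera images.
- lightbox: Fixed white tracing light box on the desk, 220 mm (its x) by 340 mm (its y) by 25 mm high; origin at the centre of its underside, z up. Its flat deck is 25 mm above the desk. A tall and a short steel dowel pin stand on the deck, and a bank of three rockers sits at its -y end.
- tall_pin (a point): Foot of the tall pin's axis, at deck level. Pin 10 mm diameter, 30 mm high above the deck; at box x +20, y +110 mm.
- short_pin (a point): Foot of the short pin's axis, at deck level. Pin 10 mm diameter, 12 mm high above the deck; at box x +20, y -10 mm (120 mm from the tall pin). Both pins have a small chamfer at the top.
- template: Loose bare aluminium plate 100 (x) by 180 (y) by 5 mm, 0.17 kg. Origin: centre of the round hole, underside; plate runs y +35 to -145, x -50 to +50 mm. At the start tilted 0.08 rad, round hole on the tall pin, -y end propped on the short pin and swung 0.12 to 0.25 rad clockwise (towards box -x) of seated. Seated, its axes match the box's. A push of about 1 N slides it. Has two drawing cut-outs.
- round_hole (a point): Centre of the 13 mm round locating hole, at the plate's underside (the template's origin).
- slot_hole (a point): Centre of the slotted locating hole, 13 mm (plate x) by 17 mm (plate y), at the plate's underside, plate y -120 mm. When the slot is over the short pin that end falls 12 mm by itself on to the deck.
- switchbank: Fixed grey switch bank on the light box, 112 mm (x) by 48 mm (y) by 12 mm high above the deck, origin at the centre of its underside, at box x 0, y -135 mm; axes along the box's. It carries the three rockers in a row along x, 34 mm apart.
- rocker_mid_pivot (a point): Pivot (centre) of the middle rocker, 17 mm above the deck. Each rocker is a black paddle 18 mm wide (box x), 36 mm long (box y), 6 mm thick, tipping about an axis along box x through its centre. At the start its box -y end, at the box's outer edge, is raised (slope 0.25 rad). Held by friction only (0.5 to 1 N on the raised end); stays where left.
- rocker_near_pivot (a point): Pivot of the outer rocker at box x -34 mm (to be left alone).
- rocker_far_pivot (a point): Pivot of the outer rocker at box x +34 mm (to be left alone).
- rocker_mid (a joint): Angle of the middle rocker: 0 = -y end raised (off), 0.5 rad = -y end fully down (on).
- rocker_near (a joint): Angle of the outer rocker at box x -34 mm, same meaning; starts at 0.
- rocker_far (a joint): Angle of the outer rocker at box x +34 mm, same meaning; starts at 0.
- pencil: Loose red mechanical pencil lying on the desk, 150 mm long, 25 g. Octagonal barrel 12 mm across flats, 112 mm long; origin on its axis at mid-length, x towards the tip. Steel nose tapers from 11 to 5 mm diameter, blunt end at x +75 mm; the 8 mm click button ends at x -75 mm and does not move. Lying, its axis is 6 mm above the desk, two side flats upright.
- cup: Green ceramic cup, 80 mm across, 90 mm high, standing on the desk to the right of the work; origin under its centre.
- eraser: White hard eraser, 60 x 25 x 13 mm, lying on the desk; origin under its centre.
- compass: Chrome drawing compass lying on the desk, 165 mm long; origin near its middle at desk level.
Things that resemble listed ones, but are neither listed nor needed, are in the scene too. There is more than one size of the pencil; the one meant has the size given above.

How it is judged:
On the way, in this order (a step that is already met when the one before it is completed fails the run):
1. the template lies flat on the light box with both pins in its holes (z of round_hole in the frame of tall_pin below 0.002 m and z of slot_hole in the frame of short_pin below 0.002 m and horizontal distance between round_hole and tall_pin below 0.004 m and horizontal distance between slot_hole and short_pin below 0.005 m), for 0.2 s.
2. the middle rocker is pressed fully over by the pencil (value of joint rocker_mid above 0.42 rad and contact force between pencil and switchbank above 0.1 N), for 0.05 s.
At the end, for the whole second after the job is handed in: The template is flat on the light box (both locating holes within 2 mm of the deck, the round hole within 4 mm and the slot within 5 mm of their pins' axes), the middle rocker is over to at least 0.42 of its 0.5 rad, and the pencil lies flat on the desk, let go and at rest (all of step 1 and value of joint rocker_mid above 0.42 rad and height (world z) of pencil between 0 and 0.012 m and angle between pencil's own x axis and vertical between 1.45 and 1.69 rad and linear speed of each of pencil, template below 0.02 m/s); the robot touches nothing.
It fails at once if the template is lifted off the tall pin (horizontal distance between round_hole and tall_pin above 0.012 m or z of round_hole in the frame of tall_pin above 0.03 m).
It fails at once if the gripper or arm touches the switch bank (contact force between any of the fingers, the arm and switchbank above 0.3 N).
It fails at once if an outer rocker is moved (value of joint any of rocker_near, rocker_far above 0.12 rad).
It fails at once if a bystander is knocked or shifted (distance of any of cup, eraser, compass from where it was at the start of the episode above 0.02 m or angle between cup's own z axis and vertical above 0.3 rad).
It also fails if it takes over 69 s, if anything falls off the work surface, if the arm or the gripper's body presses on something with over 40 N, if the wrist force passes 120 N, or if a joint passes its speed limit or range.

## Working session

There is one attempt and no reset: what is moved stays moved. The work goes in short steps, Python scripts to look and compute and a shell command to move; the robot and the scene stay as the last step left them, time stands still between calls to the robot, and variables do not carry over. Pictures are saved under pics/ and viewed, about 8 in all and at most 12, crops included, and the job is handed in when it is done.

```bash
ls; mkdir -p pics; cat > h.py <<'E'
import numpy as np, cv2
from station import arm
from scipy.spatial.transform import Rotation as R
def tcp():
    s=arm.get_state(); T=np.eye(4); T[:3,:3]=R.from_rotvec(s["tcp_rot"]).as_matrix(); T[:3,3]=s["eef_pos"]; return T
def camT(n):
    c=arm.calibration(n); return (tcp()@np.array(c["tool_from_camera"]) if n=="wrist" else np.array(c["T"])), np.array(c["K"]), np.array(c["dist"])
def ray(n,uv,T=None):
    C,K,d=camT(n); C=C if T is None else T
    p=cv2.undistortPoints(np.array(uv,float).reshape(-1,1,2),K,d).reshape(-1,2)
    return C[:3,3], np.c_[p,np.ones(len(p))]@C[:3,:3].T
def at_z(n,uv,z):
    o,r=ray(n,uv); return o+r*((z-o[2])/r[:,2])[:,None]
def at_d(n,uv,D):
    o,r=ray(n,uv); uv=np.array(uv).reshape(-1,2).astype(int); return o+r*D[uv[:,1],uv[:,0]][:,None]
def proj(n,P):
    C,K,d=camT(n); Ci=np.linalg.inv(C); return cv2.projectPoints(np.array(P,float).reshape(-1,3),cv2.Rodrigues(Ci[:3,:3])[0],Ci[:3,3],K,d)[0].reshape(-1,2)
E
python3 - <<'E'
from h import *
np.set_printoptions(precision=4,suppress=True)
s=arm.get_state(); print(s); print(tcp())
for n in("scene","top"):
    im,D=arm.read_camera(n); cv2.imwrite(f"pics/{n}0.png",cv2.resize(im,(800,600))); np.savez(f"{n}0.npz",im=im,D=D)
    T,K,d=camT(n); print(n,T,K[0,0])
    for k in ["tall_pin","short_pin","round_hole","slot_hole","rocker_mid_pivot","rocker_near_pivot","rocker_far_pivot","lightbox","pencil","cup","eraser","compass","switchbank"]:
        for q in arm.spot_point(k,n)[:3]:
            print(n,k,round(q["confidence"],2),np.round(q["at"],1),at_d(n,[q["at"]],D)[0])
E
```

```text
pics
{'clock': 0.0, 'joint_pos': array([ 1.5641,  0.3594,  0.0111, -0.0004, -1.2241, -0.2881]), 'qd': array([-0.    , -0.0008, -0.0007,  0.0024, -0.0007, -0.0017]), 'tau': array([ -0.0006, -58.2715,  29.3062,   6.9976,   0.007 ,  -0.0002]), 'eef_pos': array([0.196 , 0.6457, 0.4037]), 'tcp_rot': array([-2.0635,  0.3082,  2.0637]), 'contact_force': array([-0.5274, -0.5923,  0.974 ]), 'ft_torque': array([-0.0109,  0.0222,  0.0139]), 'opening': 0.08737413010970628}
[[-0.0003 -0.2906 -0.9568  0.196 ]
 [-0.0016 -0.9568  0.2906  0.6457]
 [-1.      0.0016 -0.0001  0.4037]
 [ 0.      0.      0.      1.    ]]
scene [[-0.3903  0.5309 -0.7522  1.4588]
 [ 0.9206  0.2116 -0.3283  0.3693]
 [-0.0151 -0.8206 -0.5713  0.7908]
 [ 0.      0.      0.      1.    ]] 398.7559780813985
scene tall_pin 0.64 [239.5 228.5] [ 0.6611 -0.0142  0.0455]
scene tall_pin 0.62 [323.5 238.1] [0.605  0.2207 0.0396]
scene short_pin 0.8 [280.6 232.1] [0.6237 0.0986 0.0381]
scene round_hole 0.64 [325.1 239.7] [0.606  0.226  0.0361]
scene round_hole 0.64 [238.6 222.1] [ 0.6368 -0.028   0.0467]
scene round_hole 0.58 [246.2 212.
[... 1424 characters left out ...]
.5907 -0.0275  0.0452]
top rocker_far_pivot 0.56 [251.3 127.6] [ 0.6725 -0.0182  0.0347]
top lightbox 0.79 [211.6 155.3] [0.5847 0.1024 0.0344]
top pencil 0.87 [348.  246.2] [ 0.3111 -0.3011  0.0182]
top pencil 0.7 [418.5 216.6] [ 0.3975 -0.5203  0.0146]
top pencil 0.5 [349.1 191.4] [ 0.4762 -0.3149  0.011 ]
top cup 0.74 [358.7 132.1] [ 0.6452 -0.3382  0.0682]
top cup 0.33 [252.4 140.7] [ 0.6283 -0.0214  0.0408]
top eraser 0.63 [113.3 207.4] [0.4296 0.4001 0.0123]
top eraser 0.3 [349.  192.3] [ 0.4727 -0.3134  0.0147]
top compass 0.54 [109.5 167.9] [ 0.5564  0.4262 -0.0019]
top switchbank 0.83 [253.6 144. ] [ 0.6178 -0.025   0.0408]
top switchbank 0.73 [347.3 190.7] [ 0.4809 -0.313  -0.0023]
```

View pics/top0.png

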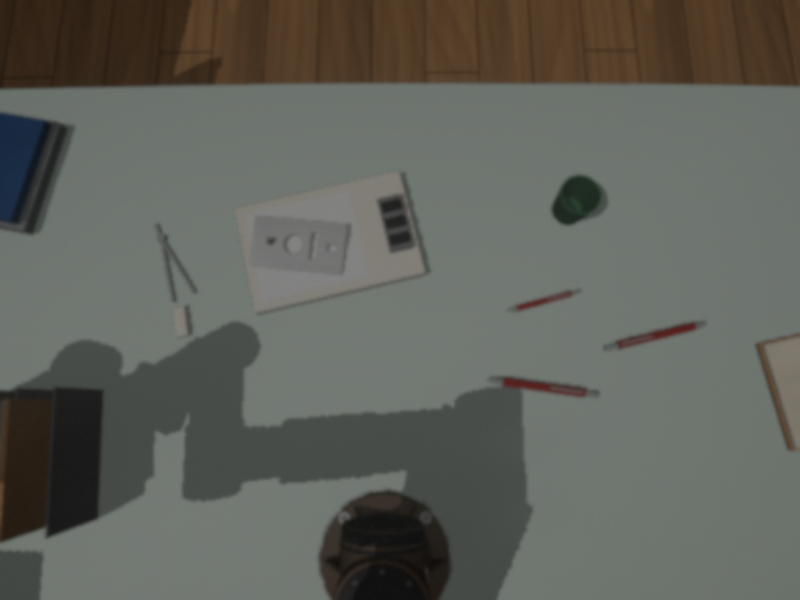

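View pics/scene0.png

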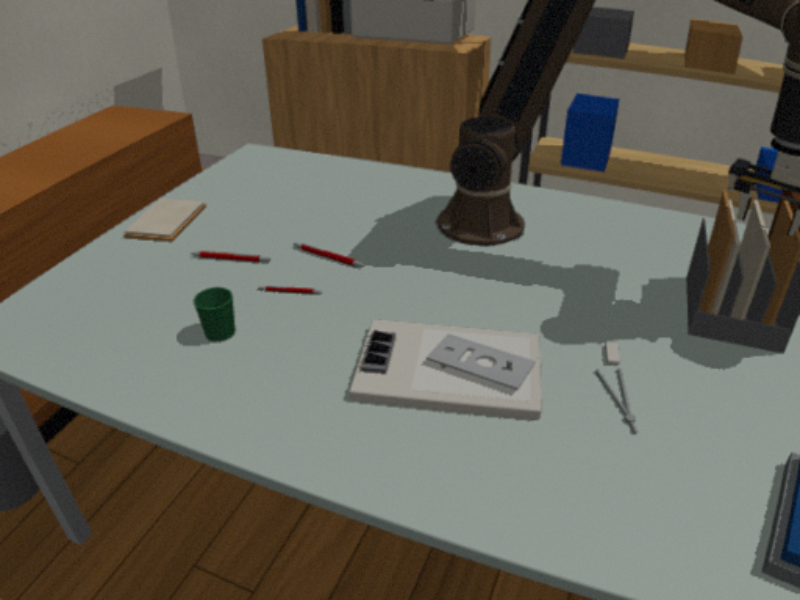

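The top view shows the light box at about (330,240), with the template swung towards the robot. The rockers are at (395,222), the cup at (580,200), the eraser at (181,320) and the compass at (175,262). There are three red pencils, at (545,299), (655,335) and (545,386). The one at (545,299) looks shorter than the other two, so I'll measure all three.

```bash
python3 - <<'E'
from h import *
np.set_printoptions(precision=4,suppress=True)
print(arm.calibration("wrist"))
for n in("top","scene"):
    for q in arm.cut_out("pencil",n)[:5]:
        ys,xs=np.where(q["pixels"]); P=at_z(n,np.c_[xs,ys],0.006)[:,:2]
        c,s,a=cv2.minAreaRect(P.astype(np.float32)*1000); m=P.mean(0); w,v=np.linalg.eigh(np.cov((P-m).T)); d=v[:,1]; t=(P-m)@d
        print(n,round(q["confidence"],2),len(xs),"c",m,"L",np.ptp(t),"W",min(s),"dir",d)
    for q in arm.cut_out("lightbox",n)[:1]:
        ys,xs=np.where(q["pixels"]); P=at_z(n,np.c_[xs,ys],0.025)[:,:2]
        r=cv2.minAreaRect(P.astype(np.float32)*1000); print(n,"box",r, cv2.boxPoints(r))
E
```

```text
{'K': array([[313.8481,   0.    , 255.2062],
       [  0.    , 313.8481, 193.4559],
       [  0.    ,   0.    ,   1.    ]]), 'dist': array([-0.0747,  0.    ,  0.    ,  0.    ,  0.    ]), 'tool_from_camera': array([[-0.0005, -0.2847,  0.9586,  0.0199],
       [ 1.    ,  0.0001,  0.0005,  0.0007],
       [-0.0002,  0.9586,  0.2847, -0.0774],
       [ 0.    ,  0.    ,  0.    ,  1.    ]])}
top 0.93 308 c [ 0.4038 -0.5276] L 0.20454921185978023 W 16.809917449951172 dir [-0.227   0.9739]
top 0.62 125 c [ 0.4729 -0.3055] L 0.13121279816982573 W 14.490708351135254 dir [-0.2725  0.9622]
top 0.55 331 c [ 0.3082 -0.2969] L 0.20676106524162693 W 17.16138458251953 dir [0.1346 0.9909]
top box ((591.2369995117188, 108.060546875), (224.8881072998047, 341.09442138671875), 13.094935417175293) [[443.0769 248.6969]
 [520.357  -83.5277]
 [739.3971 -32.5759]
 [662.117  299.6487]]
scene 0.68 125 c [ 0.4731 -0.3105] L 0.13737732844604694 W 21.452821731567383 dir [-0.2529  0.9675]
scene 0.59 161 c [ 0.3945 -0.5164] L 0.18422418356336057 W 34.80624008178711 dir [-0.212   0.9773]
scene 0.58 186 c [ 0.3025 -0.2983] L 0.19808024671982044 W 29.653568267822266 dir [0.1628 0.9867]
scene box ((606.7628173828125, 114.44739532470703), (249.4543914794922, 343.72314453125), 13.432870864868164) [[445.5234 252.6324]
 [525.3723 -81.6874]
 [768.0023 -23.7376]
 [688.1534 310.5822]]
```

The pencil at top (545,299), world (0.473,-0.307), is about 150 mm long. The other two are about 200 mm, so the short one is the one meant. I'll plan a first move that puts the wrist camera over the box with the jaws along box x.

```bash
cat >> h.py <<'E'
def plan(p,ydir=None,n=None,step=0.045):
    """print rows to bring a tool-down TCP to p with tool y along ydir (world xy)"""
    T=tcp(); d=np.array(p)-T[:3,3]; a=0
    if ydir is not None:
        X=np.array([0,0,-1.]);Y=np.array([*ydir,0.]);Y/=np.linalg.norm(Y); G=np.c_[X,Y,np.cross(X,Y)]
        w=R.from_matrix(T[:3,:3].T@G).as_rotvec()
    else: w=np.zeros(3)
    n=n or int(max(np.ceil(np.linalg.norm(d)/step),np.ceil(np.degrees(np.linalg.norm(w))/8)))
    for k in range(n):
        A=T[:3,:3]@R.from_rotvec(w*k/n).as_matrix(); print([round(float(v),4) for v in A.T@d/n]+[round(float(v),2) for v in np.degrees(w)/n])
E
python3 -c "
from h import *
plan([0.585,0.08,0.40],[-0.974,-0.2265])"
```

```text
[0.0003, 0.0268, -0.0335, 3.75, 0.0, -0.0]
[0.0003, 0.0245, -0.0352, 3.75, 0.0, -0.0]
[0.0003, 0.0222, -0.0367, 3.75, 0.0, -0.0]
[0.0003, 0.0197, -0.0381, 3.75, 0.0, -0.0]
[0.0003, 0.0172, -0.0393, 3.75, 0.0, -0.0]
[0.0003, 0.0146, -0.0404, 3.75, 0.0, -0.0]
[0.0003, 0.0119, -0.0412, 3.75, 0.0, -0.0]
[0.0003, 0.0092, -0.0419, 3.75, 0.0, -0.0]
[0.0003, 0.0064, -0.0424, 3.75, 0.0, -0.0]
[0.0003, 0.0036, -0.0428, 3.75, 0.0, -0.0]
[0.0003, 0.0008, -0.0429, 3.75, 0.0, -0.0]
[0.0003, -0.002, -0.0429, 3.75, 0.0, -0.0]
[0.0003, -0.0048, -0.0426, 3.75, 0.0, -0.0]
[0.0003, -0.0076, -0.0422, 3.75, 0.0, -0.0]
[0.0003, -0.0103, -0.0417, 3.75, 0.0, -0.0]
[0.0003, -0.013, -0.0409, 3.75, 0.0, -0.0]
```

```bash
python3 -m handwheel '[[[0,0.027,-0.0335,3.75,0,0],[0,0.0245,-0.035,3.75,0,0],[0,0.022,-0.037,3.75,0,0],[0,0.02,-0.038,3.75,0,0],[0,0.017,-0.039,3.75,0,0],[0,0.0145,-0.04,3.75,0,0],[0,0.012,-0.041,3.75,0,0],[0,0.009,-0.042,3.75,0,0],[0,0.0065,-0.042,3.75,0,0],[0,0.0035,-0.043,3.75,0,0],[0,0.001,-0.043,3.75,0,0],[0,-0.002,-0.043,3.75,0,0]]]' 0 20
python3 -c "
from h import *
print(arm.get_state()['joint_pos'])
plan([0.585,0.08,0.40],[-0.974,-0.2265])"
```

```text
clock: 2.8
eef_pos: [0.4886, 0.2065, 0.4055]
tcp_rot: [-1.546, 0.944, 1.543]
contact_force: [0.6, 0.9, 0.6]
opening: 0.0012
[ 7.69892284e-01  1.18248287e-01 -3.05923244e-01  2.43939364e-04
 -1.14133387e+00 -3.00993560e-01]
[0.0014, -0.0072, -0.0391, 3.45, 0.03, 0.07]
[0.0014, -0.0095, -0.0386, 3.45, 0.03, 0.07]
[0.0014, -0.0118, -0.038, 3.45, 0.03, 0.07]
[0.0014, -0.0141, -0.0372, 3.45, 0.03, 0.07]
```

```bash
python3 -m handwheel '[[[0.0015,-0.007,-0.039,3.5,0,0],[0.0015,-0.0095,-0.039,3.5,0,0],[0.0015,-0.012,-0.038,3.5,0,0],[0.0015,-0.014,-0.037,3.5,0,0],[0,0,0,0,0,0],[0,0,0,0,0,0]]]'
python3 - <<'E'
from h import *
np.set_printoptions(precision=4,suppress=True)
n="wrist"; T=tcp(); print(T)
im,D=arm.read_camera(n); np.savez("w1.npz",im=im,D=D,T=T); cv2.imwrite("pics/w1.png",cv2.resize(im,(800,600)))
for k in ["tall_pin","short_pin","round_hole","slot_hole","rocker_mid_pivot","rocker_near_pivot","rocker_far_pivot"]:
    for q in arm.spot_point(k,n)[:2]: print(k,round(q["confidence"],2),np.round(q["at"],1),at_d(n,[q["at"]],D)[0])
E
```

```text
clock: 3.4
eef_pos: [0.5894, 0.0682, 0.4002]
tcp_rot: [-1.36, 1.097, 1.356]
contact_force: [-0.1, 0.0, -0.7]
opening: 0.0005
[[ 0.0063 -0.9788 -0.2049  0.5894]
 [ 0.0043 -0.2049  0.9788  0.0682]
 [-1.     -0.0071  0.0029  0.4002]
 [ 0.      0.      0.      1.    ]]
short_pin 0.83 [225.2 195.9] [0.6188 0.1026 0.0443]
slot_hole 0.62 [262.5 204.3] [0.5743 0.1096 0.0273]
rocker_mid_pivot 0.7 [238.6  79. ] [ 0.6282 -0.022   0.0476]
rocker_near_pivot 0.56 [273.9  82.8] [ 0.5926 -0.026   0.0464]
rocker_far_pivot 0.75 [213.   82.8] [ 0.6532 -0.0134  0.0457]
```

View pics/w1.png

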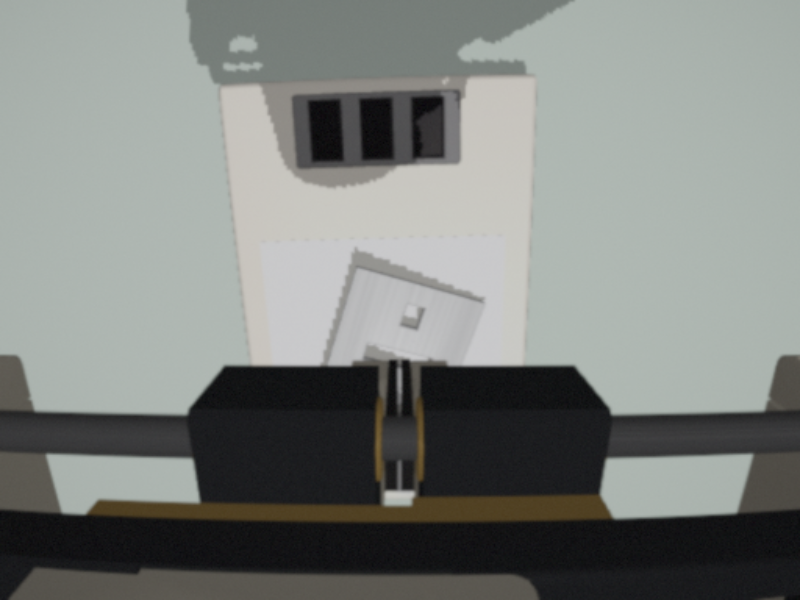

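The wrist view shows the box's -y edge between (220,87) and (535,76). The three rockers are at (325,130), (377,128) and (428,127), and the slot hole shows bright at (412,315). Next I'll refine the box pose.

```bash
python3 - <<'E'
from h import *
np.set_printoptions(precision=4,suppress=True)
n="wrist"; z=np.load("w1.npz"); D=z["D"]
S=1.5625
px=np.array([[220,87],[535,76],[250,360],[523,360]])/S
P=at_z(n,px,0.025)[:,:2]; print(P, np.linalg.norm(P[0]-P[1]))
# deck edges via depth: height map
C,K,d=camT(n); v,u=np.mgrid[0:230,0:512]; uv=np.c_[u.ravel(),v.ravel()]; W=at_d(n,uv,D); ok=D[:230].ravel()>0.1
deck=ok&(abs(W[:,2]-0.025)<0.006)&(W[:,1]<0.09)&(W[:,0]>.4)&(W[:,0]<.8); print(deck.sum(),"deckz",np.median(W[deck,2]),"desk",np.median(W[ok&(abs(W[:,2])<.008),2]))
Q=W[deck,:2]; yaw=np.radians(12.5)
for yaw in np.radians([11.5,12,12.5,13,13.5]):
    bx=np.array([np.cos(yaw),np.sin(yaw)]);by=np.array([-bx[1],bx[0]]); 
    print(np.degrees(yaw),"x range",np.percentile(Q@bx,[.3,99.7]),"ymin",np.percentile(Q@by,.3))
# edges line fit from points
ok2=ok&(W[:,2]>0.012)&(W[:,2]<.06)&(W[:,0]>.4)&(W[:,0]<.8)
m=np.zeros((230,512),np.uint8); m.ravel()[ok2]=255; 
H=W.reshape(230,512,3)
rows=range(70,200,4); L=[];Rr=[]
for r in rows:
    c=np.where(m[r])[0]; L.append([c[0]-.5,r]); Rr.append([c[-1]+.5,r])
top=[[c,np.where(m[:,c])[0][0]-.5] for c in range(155,325,5)]
for nm,e in(("L",L),("R",Rr),("T",top)):
    p=at_z(n,e,0.025)[:,:2].astype(np.float32); f=cv2.fitLine(p,cv2.DIST_HUBER,0,.001,.001).ravel(); print(nm,f)
# rockers: depth heights along image
hi=ok&(W[:,2]>0.040)&(W[:,2]<0.06)&(W[:,1]<.03); print("bank hi centroid",W[hi].mean(0),hi.sum())
E
```

```text
[[ 0.7377 -0.0262]
 [ 0.5287 -0.0771]
 [ 0.691   0.1705]
 [ 0.48    0.1246]] 0.21503838359399308
20460 deckz 0.025660353590753304 desk 0.0006246358383085182
11.5 x range [0.4981 0.7173] ymin -0.18085355103314585
12.000000000000002 x range [0.4976 0.7161] ymin -0.18559925621759066
12.5 x range [0.4969 0.7148] ymin -0.19032482955895313
13.0 x range [0.4962 0.7136] ymin -0.195072398441686
13.5 x range [0.4952 0.7124] ymin -0.20015302051640071
L [ 0.2398 -0.9708  0.7194  0.0568]
R [ 0.231  -0.973   0.5102 -0.0045]
T [ 0.9722  0.2341  0.6372 -0.0528]
bank hi centroid [ 0.6267 -0.0197  0.0456] 1943
```

Box yaw is about 13.45° and the centre is (0.594,0.112). From that the short pin should be at (0.616,0.107) and the mid pivot at (0.626,-0.020), which matches the measured bank centroid. Now I'll put the closed fingers beside the template's -x edge.

```bash
cat >> h.py <<'E'
C0=np.array([.5943,.1117]);YAW=np.radians(13.45);BX=np.array([np.cos(YAW),np.sin(YAW)]);BY=np.array([-BX[1],BX[0]])
def box(x,y,z): return np.r_[C0+x*BX+y*BY,z]
def tobox(p): d=np.array(p)[:2]-C0; return np.array([d@BX,d@BY,p[2]])
E
python3 -c "
from h import *
plan(box(-.105,-.005,.209),-BX)"
```

```text
[0.0382, 0.0185, 0.0063, -0.29, 0.03, 0.09]
[0.0382, 0.0184, 0.0064, -0.29, 0.03, 0.09]
[0.0383, 0.0183, 0.0065, -0.29, 0.03, 0.09]
[0.0383, 0.0182, 0.0066, -0.29, 0.03, 0.09]
[0.0383, 0.0181, 0.0068, -0.29, 0.03, 0.09]
```

```bash
python3 -m handwheel '[[[0.038,0.0185,0.0065,1.5,0,0.2],[0.038,0.0185,0.0065,0,0,0],[0.038,0.0185,0.0065,0,0,0],[0.038,0.018,0.0065,0,0,0],[0.025,0.018,0.0065,0,0,0],[0,0,0,0,0,0]]]'
python3 -c "
from h import *
plan(box(-.105,-.005,.209),-BX,n=1); print(tcp())"
```

```text
clock: 4.4
eef_pos: [0.4909, 0.0879, 0.2205]
tcp_rot: [-1.347, 1.102, 1.339]
contact_force: [1.2, -0.0, -0.3]
opening: 0.0004
[0.0115, -0.0013, -0.0059, -2.74, 0.21, 0.73]
[[ 0.011691   -0.98250399 -0.18587423  0.4908605 ]
 [ 0.00632652 -0.18581054  0.98256522  0.08792946]
 [-0.99991164 -0.0126631   0.00404352  0.22047114]
 [ 0.          0.          0.          1.        ]]
```

```bash
python3 -m handwheel '[[[0.0115,-0.001,-0.006,-2.7,0.2,0.7],[0,0,0,0,0,0],[0,-0.01,0,0,0,0],[0,-0.01,0,0,0,0],[0,0,0,0,0,0]]]'
python3 - <<'E'
from h import *
np.set_printoptions(precision=4,suppress=True)
print(tobox(tcp()[:3,3]),tcp()[:3,:3])
n="scene"; im,D=arm.read_camera(n); cv2.imwrite("pics/s2.png",cv2.resize(im[190:290,210:350],(784,560),interpolation=cv2.INTER_CUBIC))
np.savez("s2.npz",im=im,D=D)
E
```

```text
clock: 4.9
eef_pos: [0.5163, 0.09, 0.2122]
tcp_rot: [-1.384, 1.082, 1.378]
contact_force: [-0.4, 0.4, -1.2]
opening: 0.0
[-0.0809 -0.003   0.2122] [[ 0.0061 -0.9719 -0.2352]
 [ 0.0023 -0.2351  0.972 ]
 [-1.     -0.0064  0.0008]]
```

View pics/s2.png

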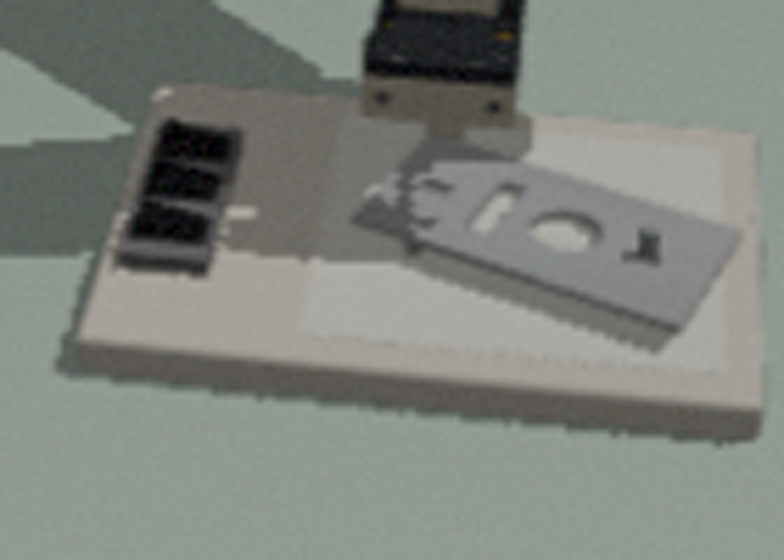

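The fingers are just behind the template's -x edge, at crop (440,130). The template is still tilted, with the tall pin showing through its hole at (650,245). I'll push slowly.

```bash
python3 -m handwheel '[[[0.002,-0.003,0,0,0,0],[0.001,-0.003,0,0,0,0],[0,-0.003,0,0,0,0],[0,-0.003,0,0,0,0],[0,-0.003,0,0,0,0],[0,-0.003,0,0,0,0],[0,-0.003,0,0,0,0],[0,0,0,0,0,0]]]'
cat > chk.py <<'E'
from h import *
import sys
np.set_printoptions(precision=4,suppress=True)
print(tobox(tcp()[:3,3]))
for n in("scene","top"):
    im,D=arm.read_camera(n); np.savez(f"{n}_c.npz",im=im,D=D)
    for k in ("slot_hole","template"):
        for q in (arm.spot_point(k,n))[:1]:
            print(n,k,round(q["confidence"],2),"deck lvl",tobox(at_z(n,[q["at"]],.027)[0]),"+12",tobox(at_z(n,[q["at"]],.039)[0]))
    for q in arm.cut_out("template",n)[:1]:
        m=q["pixels"].astype(np.uint8); m=cv2.erode(m,np.ones((3,3))); ys,xs=np.where(m>0); W=at_d(n,np.c_[xs,ys],D)
        d=W[:,:2]-C0; X=np.c_[d@BX,d@BY]; 
        g=(W[:,2]>.022)&(W[:,2]<.06); A=np.c_[X[g],np.ones(g.sum())]; c=np.linalg.lstsq(A,W[g,2],rcond=None)[0]
        r=cv2.minAreaRect((X[g]*1000).astype(np.float32)); print(n,g.sum(),"plane",c,"z at tall,short",np.array([[.02,.11,1],[.02,-.01,1]])@c,"rect",r)
E
python3 chk.py
```

```text
clock: 5.75
eef_pos: [0.5333, 0.0918, 0.2098]
tcp_rot: [-1.38, 1.096, 1.383]
contact_force: [-0.9, 0.6, 3.7]
opening: 0.0004
[-0.0639 -0.0052  0.2098]
scene slot_hole 0.57 deck lvl [-0.0272 -0.0052  0.027 ] +12 [-0.0127 -0.0043  0.039 ]
scene template 0.58 deck lvl [0.0114 0.106  0.027 ] +12 [0.0254 0.1051 0.039 ]
top template 0.45 deck lvl [0.0304 0.1028 0.027 ] +12 [0.0262 0.101  0.039 ]
top 120 plane [ 0.1107 -0.0275  0.0359] z at tall,short [0.0351 0.0384] rect ((-23.24736785888672, 81.8281478881836), (61.213348388671875, 25.938243865966797), 76.7533187866211)
```

```bash
python3 - <<'E'
import numpy as np,cv2
im=np.load("scene_c.npz")["im"]; cv2.imwrite("pics/s3.png",cv2.resize(im[190:290,210:350],(784,560),interpolation=cv2.INTER_CUBIC))
from h import *; print(arm.get_state()["contact_force"])
E
```

```text
[-1.19118292 -2.54744074  5.51255024]
```

View pics/s3.png

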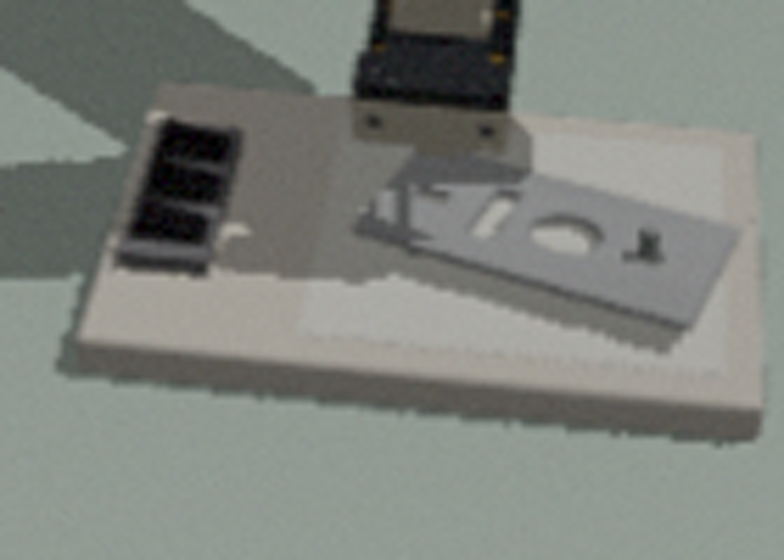

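```bash
python3 - <<'E'
from h import *
np.set_printoptions(precision=1,suppress=True,linewidth=200)
v,u=np.mgrid[190:290,210:350]; uv=np.c_[u.ravel(),v.ravel()]
for f in("scene0.npz","s2.npz","scene_c.npz"):
    D=np.load(f)["D"]; W=at_d("scene",uv,D); d=W[:,:2]-C0; X=np.c_[d@BX,d@BY]*1000
    print(f,"rows y=-45..65 step10, cols x -90..70 step 10")
    for y in range(-45,66,10):
        r=[]
        for x in range(-90,75,10):
            g=(abs(X[:,0]-x)<5)&(abs(X[:,1]-y)<5)&(W[:,2]<.09); r.append(np.median(W[g,2])*1000 if g.sum()>1 else np.nan)
        print(y,np.array(r))
E
```

```text
scene0.npz rows y=-45..65 step10, cols x -90..70 step 10
-45 [25.5 26.8 27.  25.7 25.7 26.5 27.9 27.2 25.4  nan 26.5 26.9 27.  27.2 26.3 26.9 27.2]
-35 [27.2 25.  27.7 26.  26.1 26.  26.8  nan 39.7 42.2 41.4 40.3 26.9 27.2 26.  26.1 26.3]
-25 [25.5 26.1 27.1 26.8 26.  36.5 37.2 38.4 39.9 41.  42.5 27.4 26.  27.7 25.7 26.6 27.7]
-15 [27.8 27.3 27.4 33.4 34.6 35.4 36.2 38.  39.  39.7 43.6 42.8 32.  26.1 24.9 27.2 26.2]
-5 [26.8 28.3 31.7 33.4 34.  34.7 34.6 33.6 39.2 40.9 42.  41.7 41.2 27.6 27.3 26.  26.3]
5 [26.6 26.9 31.3 32.4 32.2 34.2 35.4 37.3 38.  39.9 40.9 41.  29.9 27.8 26.4 26.1 25.4]
15 [27.7 26.9 29.  32.3 33.2 34.1 35.2 37.3 37.7 39.5 39.1 42.1 41.6 41.6 25.9 25.9 26.3]
25 [26.  27.  25.8 32.  33.4 32.8 35.5 30.2 26.1 26.6  nan 40.8 40.8 28.1 27.5 26.  26.5]
35 [26.4 26.9 26.5  nan 33.  32.8 28.8 26.8 36.3 38.5 40.  41.1 41.7 41.7 29.1 26.  25.8]
45 [27.1 26.7 26.5 25.4 30.8 33.  33.6 35.3 35.5 36.5 39.6 40.4 41.4 41.1 33.3 26.3 25.8]
55 [26.2 26.8 25.8 26.3 30.9 31.9 34.  33.7 29.2 25.8  nan 40.  41.  41.1 38.8 26.5 25.7]
65 [26.3 27.5 26.  25.8 29.1 31.9 33.2 34.3 29.4 2
[... 1616 characters left out ...]
  nan 34.1 36.  35.5 33.4 37.6 39.8 42.5 43.2 25.8 42.5 26.6 25.7 26.3]
5 [ nan  nan  nan 31.3 32.6 33.1 35.7 35.9 37.3 39.3 42.6 43.  42.2 33.8 25.9 26.4 26.9]
15 [ nan  nan  nan 26.9 31.6 32.7 34.6 36.2 37.8 38.9 39.4 42.1 42.5 34.2 27.1 26.8 24.7]
25 [ nan  nan  nan 26.6 31.9 32.3 33.1 28.6 27.8 26.8  nan 40.1 42.6 29.1 39.3 25.8 26. ]
35 [25.7 26.1 26.9 27.  31.9 32.5 34.2 30.  32.2 37.5 37.2 40.6 41.9 42.8 27.2 26.1 26.5]
45 [27.3 26.5 27.2 26.8 32.9 32.9 33.1 35.7 35.7 36.8 39.2 40.4 41.6 40.3 29.8 26.  26.5]
55 [26.  25.9 26.3 27.5 28.2 31.5 33.  34.9 33.6 25.8  nan  nan 41.3 41.5 39.1 26.3 26. ]
65 [25.4 25.8 25.8 27.4 25.1 29.8 32.3 33.8 32.8 27.6 26.9  nan 40.8 42.6 26.3 41.7 25. ]
```

The depth map shows the plate is tilted sideways. Its -x edge rests on the deck (top at 31 mm) and its +x side is on the pin, so the fingertips rode up onto that edge. I'll lift, back off, and feel for the deck.

```bash
python3 -m handwheel '[[[-0.015,0,0,0,0,0],[0,0.02,0,0,0,0],[0,0.022,0,0,0,0],[0.008,0,0,0,0,0],[0.008,0,0,0,0,0],[0,0,0,0,0,0]]]'
python3 -m handwheel '[[[0.002,0,0,0,0,0],[0.0015,0,0,0,0,0],[0,0,0,0,0,0]]]'
python3 chk.py
```

```text
clock: 6.75
eef_pos: [0.4934, 0.0832, 0.208]
tcp_rot: [-1.38, 1.09, 1.381]
contact_force: [-0.5, -0.5, -0.2]
opening: 0.0004
clock: 7.05
eef_pos: [0.4948, 0.0837, 0.2036]
tcp_rot: [-1.381, 1.091, 1.381]
contact_force: [-0.2, 0.4, -0.1]
opening: 0.0005
[-0.1033 -0.0041  0.2036]
scene slot_hole 0.79 deck lvl [-0.0319 -0.0062  0.027 ] +12 [-0.0172 -0.0053  0.039 ]
scene template 0.57 deck lvl [0.0171 0.1092 0.027 ] +12 [0.031  0.1083 0.039 ]
scene 963 plane [ 0.1381 -0.0459  0.0394] z at tall,short [0.0371 0.0426] rect ((8.641225814819336, 57.731014251708984), (176.65103149414062, 99.22359466552734), 73.32339477539062)
top slot_hole 0.26 deck lvl [-0.2094 -0.3851  0.027 ] +12 [-0.2108 -0.3814  0.039 ]
```

```bash
python3 -m handwheel '[[[-0.001,-0.004,0,0,0,0],[0,-0.004,0,0,0,0],[0,-0.004,0,0,0,0],[0,-0.004,0,0,0,0],[0,-0.003,0,0,0,0],[0,-0.003,0,0,0,0],[0,-0.003,0,0,0,0],[0,0,0,0,0,0]]]'
python3 chk.py
```

```text
clock: 8.25
eef_pos: [0.5198, 0.0889, 0.2048]
tcp_rot: [-1.38, 1.095, 1.382]
contact_force: [-1.0, -0.7, 4.7]
opening: 0.0004
[-0.0778 -0.0048  0.2048]
scene slot_hole 0.95 deck lvl [-0.0251 -0.0101  0.027 ] +12 [-0.0106 -0.0091  0.039 ]
scene template 0.81 deck lvl [0.0151 0.1083 0.027 ] +12 [0.029  0.1074 0.039 ]
scene 896 plane [ 0.145  -0.0419  0.0393] z at tall,short [0.0376 0.0426] rect ((9.706962585449219, 55.33723068237305), (176.25401306152344, 98.31648254394531), 74.77957916259766)
top 15 plane [ 0.0833 -0.0777  0.0376] z at tall,short [0.0307 0.04  ] rect ((-34.93843460083008, 71.67923736572266), (18.86166763305664, 6.490849494934082), 73.5017318725586)
```

```bash
python3 -m handwheel '[[[0,-0.003,0,0,0,0],[0,-0.003,0,0,0,0],[0,-0.003,0,0,0,0],[0,0,0,0,0,0]]]'
python3 chk.py
```

```text
clock: 9.05
eef_pos: [0.5247, 0.0887, 0.2046]
tcp_rot: [-1.377, 1.106, 1.388]
contact_force: [-2.3, -0.4, 7.9]
opening: 0.0007
[-0.073  -0.0062  0.2046]
scene slot_hole 0.58 deck lvl [-0.0267 -0.012   0.027 ] +12 [-0.0121 -0.0111  0.039 ]
scene template 0.81 deck lvl [0.0214 0.1102 0.027 ] +12 [0.0352 0.1092 0.039 ]
scene 864 plane [ 0.1554 -0.0398  0.0392] z at tall,short [0.0379 0.0427] rect ((11.436161041259766, 56.68199157714844), (175.39263916015625, 100.11204528808594), 75.33885955810547)
top template 0.58 deck lvl [ 0.0346 -0.1436  0.027 ] +12 [ 0.0304 -0.1426  0.039 ]
top 25 plane [ 0.1057 -0.0387  0.0359] z at tall,short [0.0337 0.0384] rect ((-29.624956130981445, 75.7300796508789), (27.726818084716797, 9.469600677490234), 76.6330337524414)
```

```bash
python3 - <<'E'
from h import *
im,D=arm.read_camera("wrist"); T=tcp()
tip=(T@np.array([.178,0,0,1]))[:3]; print("tip px",proj("wrist",[tip]))
cv2.imwrite("pics/w2.png",cv2.resize(cv2.convertScaleAbs(im[90:270,150:370],alpha=1.6),(792,648))[:600]); np.savez("w2.npz",im=im,D=D,T=T)
E
```

```text
tip px [[254.85483205 246.95956176]]
```

View pics/w2.png

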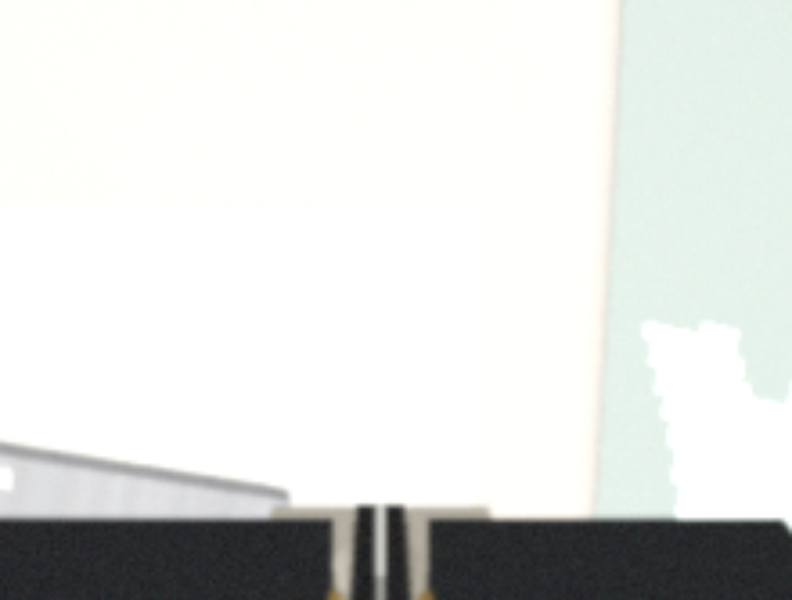

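The gripper hides the contact point. The template corner at crop (288,490) is right beside the finger. The force is mostly upward, so the tip is still climbing onto the edge. I'll back off and find the real deck height by touch.

```bash
python3 -m handwheel '[[[-0.004,0.01,0,0,0,0],[0,0.015,0,0,0,0],[0.003,0,0,0,0,0],[0,0,0,0,0,0]]]'
for i in 1 2 3; do python3 -m handwheel '[[[0.0015,0,0,0,0,0],[0,0,0,0,0,0]]]' | egrep 'eef|force'; done; python3 -c "
from h import *
print(tobox(tcp()[:3,3])); plan(box(-.1,-.01,.203),-BX,n=1)"
```

```text
clock: 9.9
eef_pos: [0.5005, 0.0842, 0.2067]
tcp_rot: [-1.378, 1.099, 1.385]
contact_force: [0.3, 0.9, 0.3]
opening: 0.0003
eef_pos: [0.5013, 0.0848, 0.2053]
contact_force: [0.1, -0.7, 0.5]
eef_pos: [0.5019, 0.085, 0.2035]
contact_force: [0.2, -0.1, -0.5]
eef_pos: [0.5022, 0.0853, 0.2037]
contact_force: [-0.1, -0.6, -0.7]
[-0.09570509 -0.00430496  0.20371149]
[0.0008, 0.0043, -0.0057, 0.04, -0.15, -0.45]
```

```bash

for i in 1 2 3; do python3 -m handwheel '[[[0.002,0,0,0,0,0],[0,0,0,0,0,0]]]' | egrep 'eef|force'; done
```

```text
eef_pos: [0.5025, 0.0855, 0.2038]
contact_force: [0.3, -0.5, 0.6]
eef_pos: [0.5029, 0.0857, 0.2036]
contact_force: [0.1, 0.4, -0.2]
eef_pos: [0.5032, 0.0859, 0.2036]
contact_force: [0.0, 0.0, -0.6]
```

```bash

for i in 1 2 3 4; do python3 -m handwheel '[[[0.0005,-0.004,0,0,0,0],[0.0005,-0.004,0,0,0,0]]]' | egrep 'eef|force'; done; python3 chk.py
```

```text
eef_pos: [0.5069, 0.0866, 0.2032]
contact_force: [-29.2, 9.3, 44.4]
eef_pos: [0.5092, 0.0874, 0.2032]
contact_force: [-21.9, 5.1, 31.7]
eef_pos: [0.5116, 0.0882, 0.2032]
contact_force: [-21.6, 4.9, 33.0]
eef_pos: [0.514, 0.0889, 0.2031]
contact_force: [-20.8, 5.3, 32.1]
[-0.0834 -0.0035  0.2031]
scene slot_hole 0.95 deck lvl [-0.0205 -0.009   0.027 ] +12 [-0.006  -0.0081  0.039 ]
scene template 0.72 deck lvl [0.0146 0.1115 0.027 ] +12 [0.0285 0.1105 0.039 ]
scene 1001 plane [ 0.0538 -0.0631  0.0408] z at tall,short [0.035  0.0425] rect ((11.843847274780273, 54.226898193359375), (178.315185546875, 97.88665008544922), 75.55438995361328)
```

```bash

python3 -m handwheel '[[[-0.002,0,0,0,0,0],[0,-0.003,0,0,0,0],[0,-0.003,0,0,0,0]]]' | egrep 'eef|force'
python3 -m handwheel '[[[0,-0.003,0,0,0,0],[0,-0.003,0,0,0,0]]]' | egrep 'eef|force'; python3 chk.py
```

```text
eef_pos: [0.5197, 0.0905, 0.2043]
contact_force: [0.0, -0.4, -0.5]
eef_pos: [0.5253, 0.0916, 0.2031]
contact_force: [-19.6, 4.2, 28.6]
[-0.0718 -0.0035  0.2031]
scene slot_hole 0.75 deck lvl [-0.0202 -0.0144  0.027 ] +12 [-0.0057 -0.0134  0.039 ]
scene template 0.21 deck lvl [0.0687 0.3008 0.027 ] +12 [0.0818 0.2969 0.039 ]
scene 1038 plane [ 0.054  -0.0642  0.0408] z at tall,short [0.0349 0.0426] rect ((11.67763900756836, 56.77712631225586), (176.86956787109375, 99.10182189941406), 76.79219055175781)
top template 0.7 deck lvl [0.0252 0.1126 0.027 ] +12 [0.0211 0.1107 0.039 ]
top 99 plane [-0.0255 -0.0843  0.0392] z at tall,short [0.0294 0.0395] rect ((-19.756975173950195, 91.01380920410156), (64.18226623535156, 22.804014205932617), 75.03411102294922)
```

```bash
python3 -c "
from h import *
plan(box(-.0718,-.0035,.207),-BX,n=1)"
```

```text
[-0.0037, -0.0, -0.0001, -0.05, -0.42, -3.53]
```

```bash
python3 -m handwheel '[[[-0.0037,0,0,0,0,0],[0,0,0,0,-0.2,-0.9],[0,0,0,0,-0.2,-0.9],[0,0,0,0,0,-0.9],[0,0,0,0,0,-0.8],[0,0,0,0,0,0]]]'; python3 -c "
from h import *
plan(box(-.0718,-.0035,.207),-BX,n=1)";python3 chk.py
```

```text
clock: 13.8
eef_pos: [0.5258, 0.0912, 0.2055]
tcp_rot: [-1.38, 1.088, 1.376]
contact_force: [0.6, -0.6, 0.5]
opening: 0.0004
[-0.0015, 0.0004, 0.0005, -0.12, -0.03, 0.16]
[-0.0714 -0.004   0.2055]
scene slot_hole 0.8 deck lvl [-0.0033 -0.0122  0.027 ] +12 [ 0.0109 -0.0112  0.039 ]
scene template 0.69 deck lvl [0.025  0.1094 0.027 ] +12 [0.0387 0.1084 0.039 ]
scene 1112 plane [ 0.0503 -0.0649  0.0408] z at tall,short [0.0346 0.0424] rect ((13.811925888061523, 56.119625091552734), (178.15359497070312, 102.52899169921875), 76.38955688476562)
top template 0.44 deck lvl [0.0171 0.1098 0.027 ] +12 [0.013 0.108 0.039]
top 30 plane [-0.2056 -0.0738  0.0327] z at tall,short [0.0205 0.0293] rect ((-32.229068756103516, 75.95760345458984), (13.03650951385498, 25.450164794921875), 14.2759428024292)
```

```bash
python3 -m handwheel '[[[-0.0015,-0.002,0,0,0,0],[0,-0.002,0,0,0,0],[0,-0.002,0,0,0,0],[0,-0.002,0,0,0,0],[0,0,0,0,0,0]]]'; python3 -c "
from h import *
plan(box(-.06,-.0035,.207),-BX,n=1)";python3 chk.py
```

```text
clock: 14.7
eef_pos: [0.5345, 0.0933, 0.2072]
tcp_rot: [-1.38, 1.089, 1.377]
contact_force: [-0.0, 0.2, 0.3]
opening: 0.0005
[0.0002, -0.0024, 0.0005, -0.12, -0.03, 0.09]
[-0.0624 -0.004   0.2072]
scene slot_hole 0.67 deck lvl [-0.0157 -0.0194  0.027 ] +12 [-0.0013 -0.0183  0.039 ]
scene template 0.65 deck lvl [0.0181 0.1087 0.027 ] +12 [0.0319 0.1078 0.039 ]
scene 1122 plane [-0.0038 -0.0778  0.0418] z at tall,short [0.0331 0.0425] rect ((17.032730102539062, 54.33231735229492), (176.4986114501953, 101.90925598144531), 81.53008270263672)
top template 0.43 deck lvl [0.0175 0.1091 0.027 ] +12 [0.0135 0.1073 0.039 ]
top 53 plane [-0.1483 -0.0989  0.0388] z at tall,short [0.0249 0.0368] rect ((-20.024166107177734, 83.31341552734375), (43.397544860839844, 17.39983367919922), 79.00272369384766)
```

```bash
sed -i 's/for n in("scene","top")/for n in("scene",)/; s/("slot_hole","template")/("slot_hole",)/' chk.py
python3 -m handwheel '[[[0,-0.002,0,0,0,0],[0,-0.002,0,0,0,0],[0,-0.002,0,0,0,0],[0,-0.002,0,0,0,0],[0,-0.002,0,0,0,0],[0,0,0,0,0,0]]]'; python3 chk.py
```

```text
clock: 15.7
eef_pos: [0.5443, 0.0954, 0.207]
tcp_rot: [-1.379, 1.091, 1.378]
contact_force: [-0.3, -0.9, 0.2]
opening: 0.0005
[-0.0524 -0.0042  0.207 ]
scene slot_hole 0.71 deck lvl [-0.0016 -0.0111  0.027 ] +12 [ 0.0126 -0.0101  0.039 ]
scene 1195 plane [ 0.0009 -0.0765  0.0414] z at tall,short [0.033  0.0422] rect ((20.70092010498047, 55.72926330566406), (178.19480895996094, 101.67143249511719), 87.06135559082031)
```

```bash

python3 -m handwheel '[[[0,-0.0013,0,0,0,0],[0,-0.0013,0,0,0,0],[0,-0.0013,0,0,0,0],[0,0,0,0,0,0]]]' | egrep force; python3 chk.py
```

```text
contact_force: [-0.4, -0.2, 1.2]
[-0.0484 -0.0041  0.2072]
scene slot_hole 0.93 deck lvl [ 0.0182 -0.0188  0.027 ] +12 [ 0.0321 -0.0178  0.039 ]
scene 963 plane [-0.0006 -0.0027  0.0308] z at tall,short [0.0305 0.0308] rect ((25.989192962646484, 53.2805061340332), (173.5706787109375, 98.92738342285156), 89.26496887207031)
```

```bash

python3 -m handwheel '[[[0,-0.0013,0,0,0,0],[0,-0.0007,0,0,0,0],[0,0,0,0,0,0]]]'| egrep force; python3 chk.py
```

```text
contact_force: [0.2, -0.1, 1.4]
[-0.0464 -0.0041  0.2072]
scene slot_hole 0.95 deck lvl [ 0.0231 -0.0096  0.027 ] +12 [ 0.0369 -0.0086  0.039 ]
scene 988 plane [ 0.0021 -0.0038  0.0309] z at tall,short [0.0305 0.0309] rect ((24.92864227294922, 53.03083419799805), (174.028076171875, 98.74921417236328), 89.52622985839844)
```

The template dropped. It is now flat, with its top at 30.5–31 mm above the desk and the yaw matching the box. I'll back off, rise, and go over to the short pencil.

```bash
python3 -m handwheel '[[[0,0.01,0,0,0,0],[0,0.01,0,0,0,0],[-0.045,0,0,0,0,0],[-0.05,0,0,0,0,0],[-0.05,0,0,0,0,0]]]' | egrep 'eef|force'; python3 -c "
from h import *
plan([.459,-.249,.35],[-.97,-.245])"
```

```text
eef_pos: [0.5243, 0.0901, 0.348]
contact_force: [1.2, 0.4, 0.4]
[0.0002, 0.0176, -0.0394, -0.12, -0.03, -0.13]
[0.0002, 0.0177, -0.0394, -0.12, -0.03, -0.13]
[0.0001, 0.0178, -0.0393, -0.12, -0.03, -0.13]
[0.0, 0.0179, -0.0393, -0.12, -0.03, -0.13]
[-0.0, 0.018, -0.0393, -0.12, -0.03, -0.13]
[-0.0001, 0.0181, -0.0392, -0.12, -0.03, -0.13]
[-0.0001, 0.0181, -0.0392, -0.12, -0.03, -0.13]
[-0.0002, 0.0182, -0.0391, -0.12, -0.03, -0.13]
```

```bash
python3 -m handwheel '[[[0,0.018,-0.039,-0.12,0,-0.13],[0,0.018,-0.039,-0.12,0,-0.13],[0,0.018,-0.039,-0.12,0,-0.13],[0,0.018,-0.039,-0.12,0,-0.13],[0,0.018,-0.039,-0.12,0,-0.13],[0,0.018,-0.039,-0.12,0,-0.13],[0,0.018,-0.039,-0.12,0,-0.13],[0,0.018,-0.039,-0.12,0,-0.13],[0,0,0,0,0,0],[0,0,0,0,0,0]]]' 0.05 30
python3 - <<'E'
from h import *
np.set_printoptions(precision=4,suppress=True)
n="wrist"; T=tcp(); print(T)
im,D=arm.read_camera(n); np.savez("w3.npz",im=im,D=D,T=T)
hsv=cv2.cvtColor(im,cv2.COLOR_BGR2HSV); red=((hsv[...,0]<12)|(hsv[...,0]>168))&(hsv[...,1]>120)&(hsv[...,2]>40)
k,l,st,ce=cv2.connectedComponentsWithStats(red.astype(np.uint8))
for i in range(1,k):
    if st[i,4]<60: continue
    ys,xs=np.where(l==i); P=at_z(n,np.c_[xs,ys],.008)[:,:2]; m=P.mean(0); w,v=np.linalg.eigh(np.cov((P-m).T)); t=(P-m)@v[:,1]
    print(st[i],"c",m,"L",np.ptp(t),"dir",v[:,1],"ends",m+v[:,1]*t.min(),m+v[:,1]*t.max(),"w",np.ptp((P-m)@v[:,0]),"z",np.median(at_d(n,np.c_[xs,ys],D)[:,2]))
for q in arm.cut_out("pencil",n)[:2]:
    ys,xs=np.where(q["pixels"]); P=at_z(n,np.c_[xs,ys],.006)[:,:2]; m=P.mean(0); w,v=np.linalg.eigh(np.cov((P-m).T)); t=(P-m)@v[:,1]; print(q["confidence"],m,np.ptp(t),v[:,1],q["at"])
cx,cy=proj(n,[[.473,-.308,.006]])[0].astype(int); print(cx,cy)
y0=max(cy-90,0); x0=max(cx-80,0); c=im[y0:y0+180,x0:x0+160]; cv2.imwrite("pics/w3.png",cv2.resize(c,None,fx=3.3,fy=3.3,interpolation=cv2.INTER_CUBIC)); print(x0,y0)
E
```

```text
clock: 18.35
eef_pos: [0.4482, -0.2571, 0.3574]
tcp_rot: [-1.402, 1.064, 1.377]
contact_force: [-0.1, 0.1, 0.6]
opening: 0.0502
[[ 0.02   -0.968  -0.2502  0.4482]
 [ 0.0028 -0.2502  0.9682 -0.2571]
 [-0.9998 -0.02   -0.0023  0.3574]
 [ 0.      0.      0.      1.    ]]
[245  63  12 111 883] c [ 0.4737 -0.3071] L 0.1114799080813886 dir [-0.2631  0.9648] ends [ 0.4894 -0.365 ] [ 0.4601 -0.2575] w 0.010490729334100484 z 0.011334285543056488
[ 358   99   85  136 2030] c [ 0.3085 -0.299 ] L 0.16107823016710987 dir [0.1273 0.9919] ends [ 0.2979 -0.3813] [ 0.3184 -0.2216] w 0.020484270048292126 z 0.015293353222472161
0.93 [ 0.4761 -0.3133] 0.15005242768643232 [-0.2666  0.9638] [249.7, 116.0]
0.93 [ 0.3051 -0.3153] 0.18959392763112198 [0.1453 0.9894] [404.3, 153.0]
251 123
171 33
```

View pics/w3.png

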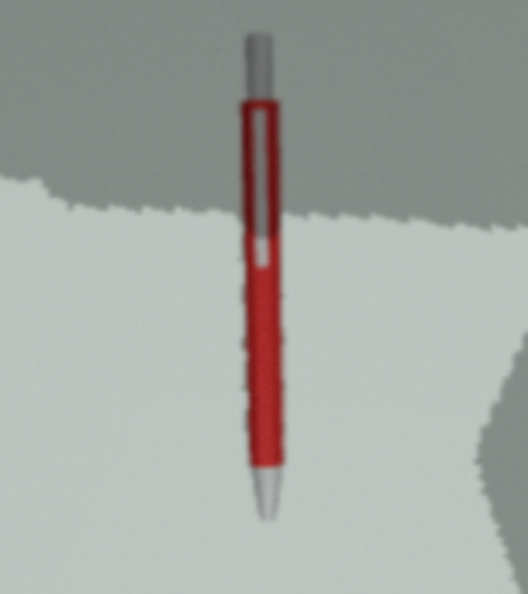

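The crop confirms the meant pencil. Its red barrel measures 111.5 mm and the whole is 150 mm, with a height of 11–12 mm. The steel nose points to image bottom (265,520), which is towards box +y, and the button is at (258,35). The neighbouring pencil has a 161 mm barrel, so it is a decoy.

```bash
python3 -c "
from h import *
plan([.4748,-.3113,.24],[-.965,-.263],n=4)"
```

```text
[0.0295, -0.0022, -0.0149, -0.16, -0.04, 0.29]
[0.0294, -0.0023, -0.015, -0.16, -0.04, 0.29]
[0.0294, -0.0024, -0.015, -0.16, -0.04, 0.29]
[0.0294, -0.0025, -0.015, -0.16, -0.04, 0.29]
```

```bash
python3 -m handwheel '[[[0.0295,-0.0023,-0.015,-0.16,0,0.29],[0.0295,-0.0023,-0.015,-0.16,0,0.29],[0.0295,-0.0023,-0.015,-0.16,0,0.29],[0.0295,-0.0023,-0.015,-0.16,0,0.29],[0,0,0,0,0,0],[0,0,0,0,0,0]]]'; python3 -c "
from h import *
plan([.4748,-.3113,.1805],[-.965,-.263],n=1)"
```

```text
clock: 19.05
eef_pos: [0.479, -0.3056, 0.2388]
tcp_rot: [-1.418, 1.063, 1.406]
contact_force: [0.1, 0.5, -0.2]
opening: 0.0502
[0.0583, 0.0059, -0.004, 0.75, -0.29, 0.27]
```

```bash
python3 -m handwheel '[[[0.02,0.006,-0.004,0.75,-0.3,0.3],[0.02,0,0,0,0,0],[0.01,0,0,0,0,0],[0.004,0,0,0,0,0],[0,0,0,0,0,0]]]'; python3 -c "
from h import *
plan([.4748,-.3113,.1805],[-.965,-.263],n=1)"
```

```text
clock: 19.55
eef_pos: [0.4775, -0.3072, 0.1904]
tcp_rot: [-1.414, 1.064, 1.399]
contact_force: [-0.1, 0.5, -0.0]
opening: 0.0501
[0.0099, 0.0038, -0.0031, 0.37, -0.28, 0.45]
```

```bash
python3 -m handwheel '[[[0.005,0.004,-0.003,0.4,-0.3,0.45],[0.004,0.001,-0.001,0,0,0],[0.001,0,0,0,0,0],[0,0,0,0,0,0]]]'; python3 -c "
from h import *
plan([.4748,-.3113,.1805],[-.965,-.263],n=1)"
```

```text
clock: 19.95
eef_pos: [0.4745, -0.3128, 0.1824]
tcp_rot: [-1.405, 1.07, 1.399]
contact_force: [0.3, 0.6, 1.1]
opening: 0.0499
[0.0019, -0.0007, 0.0014, -0.02, -0.09, 0.17]
```

```bash
python3 -m handwheel '[[[0.0018,-0.0005,0,0,0,0],[0,0,0,0,0,0]]]' && python3 -m handwheel '[[[0,0,0,0,0,0],[0,0,0,0,0,0],[0,0,0,0,0,0],[0,0,0,0,0,0],[0,0,0,0,0,0],[0,0,0,0,0,0]]]' 0 40
python3 -m handwheel '[[[-0.02,0,0,0,0,0],[-0.03,0,0,0,0,0],[-0.03,0,0,0,0,0],[0,0,0,0,0,0]]]'
```

```text
clock: 20.15
eef_pos: [0.4751, -0.3129, 0.1807]
tcp_rot: [-1.405, 1.07, 1.399]
contact_force: [0.4, -0.7, -0.6]
opening: 0.0501
clock: 20.75
eef_pos: [0.4752, -0.3128, 0.1808]
tcp_rot: [-1.405, 1.07, 1.399]
contact_force: [0.2, -0.0, 0.3]
opening: 0.0113
clock: 21.15
eef_pos: [0.4745, -0.3127, 0.2622]
tcp_rot: [-1.402, 1.072, 1.402]
contact_force: [1.3, -1.4, 0.5]
opening: 0.0111
```

```bash
cat >> h.py <<'E'
TIP=np.array([.1748,0,.0765])
def press(bx,by,z,phi,n):
    G=np.c_[[0,0,-1.],-np.r_[BX,0],np.r_[BY,0]]@R.from_euler("y",phi,degrees=True).as_matrix()
    T=tcp(); p=box(bx,by,z)-G@TIP; d=p-T[:3,3]; w=R.from_matrix(T[:3,:3].T@G).as_rotvec(); print("tip now",tobox((T@np.r_[TIP,1])[:3]),"TCP goal",p)
    for k in range(n):
        A=T[:3,:3]@R.from_rotvec(w*k/n).as_matrix(); print([round(float(v),4) for v in A.T@d/n]+[round(float(v),2) for v in np.degrees(w)/n])
E
python3 -c "
from h import *
press(0,-.149,.085,20,7)"
```

```text
tip now [-0.21758133 -0.30842443  0.08737858] TCP goal [ 0.63177165 -0.04498288  0.27542281]
[-0.0019, -0.0317, 0.031, 0.25, 2.86, 0.04]
[-0.0035, -0.0316, 0.031, 0.25, 2.86, 0.04]
[-0.005, -0.0314, 0.0309, 0.25, 2.86, 0.04]
[-0.0066, -0.0313, 0.0308, 0.25, 2.86, 0.04]
[-0.0081, -0.0312, 0.0305, 0.25, 2.86, 0.04]
[-0.0097, -0.031, 0.0302, 0.25, 2.86, 0.04]
[-0.0112, -0.0309, 0.0299, 0.25, 2.86, 0.04]
```

```bash
python3 -m handwheel '[[[-0.003,-0.0317,0.031,0.25,2.86,0],[-0.0035,-0.0316,0.031,0.25,2.86,0],[-0.005,-0.0314,0.031,0.25,2.86,0],[-0.0066,-0.0313,0.031,0.25,2.86,0],[-0.008,-0.031,0.0305,0.25,2.86,0],[-0.0097,-0.031,0.03,0.25,2.86,0],[-0.011,-0.031,0.03,0.25,2.86,0],[0,0,0,0,0,0],[0,0,0,0,0,0]]]'; python3 -c "
from h import *
press(0,-.149,.075,20,2)"
```

```text
clock: 22.05
eef_pos: [0.6378, -0.035, 0.2762]
tcp_rot: [-1.674, 1.311, 1.142]
contact_force: [0.3, 0.3, 0.1]
opening: 0.0111
tip now [ 0.01063811 -0.1434296   0.08562758] TCP goal [ 0.63177165 -0.04498288  0.26542281]
[0.0065, 0.0041, -0.002, -0.18, -0.41, 0.32]
[0.0065, 0.0041, -0.002, -0.18, -0.41, 0.32]
```

```bash
python3 -m handwheel '[[[0.0065,0.004,-0.002,-0.18,-0.4,0.3],[0.0065,0.004,-0.002,-0.18,-0.4,0.3],[0,0.001,0,0,0,0],[0,0,0,0,0,0]]]'; python3 - <<'E'
from h import *
np.set_printoptions(precision=4,suppress=True)
press(0,-.149,.06,20,1)
tipw=(tcp()@np.r_[TIP,1])[:3]
ims=[]
for n in("top","scene"):
    im,D=arm.read_camera(n); p=proj(n,[tipw,box(0,-.135,.042),box(0,-.150,.048)]); print(n,p)
    for k in ("rocker_mid_pivot",):
        for q in arm.spot_point(k,n)[:1]: print(k,q["confidence"],q["at"],tobox(at_z(n,[q["at"]],.042)[0]))
    x0,y0=(np.mean(p,0)-[35,30]).astype(int); c=cv2.resize(im[y0:y0+60,x0:x0+70],(400,343),interpolation=cv2.INTER_CUBIC)
    for a,col in zip(p,((0,255,0),(255,0,0),(0,255,255))): cv2.circle(c,tuple(((a-[x0,y0]+.5)*400/70).astype(int)),4,col,1)
    ims.append(c)
im,D=arm.read_camera("wrist"); cv2.imwrite("wfull.png",im)
cv2.imwrite("pics/p1.png",cv2.convertScaleAbs(np.hstack(ims),alpha=1.5))
E
```

```text
clock: 22.45
eef_pos: [0.6288, -0.0488, 0.2634]
tcp_rot: [-1.657, 1.313, 1.165]
contact_force: [0.7, 1.2, 0.6]
opening: 0.0114
tip now [-0.0042 -0.1516  0.073 ] TCP goal [ 0.6318 -0.045   0.2504]
[0.0112, -0.0038, 0.0073, -0.12, 0.14, -0.18]
top [[257.6002 138.1143]
 [251.82   141.3947]
 [256.6508 139.6383]]
rocker_mid_pivot 0.94 [250.5, 142.0] [-0.0009 -0.1307  0.042 ]
scene [[237.2154 212.1823]
 [242.7758 221.8094]
 [237.747  219.7645]]
rocker_mid_pivot 0.81 [240.2, 220.8] [-0.0035 -0.1434  0.042 ]
```

View pics/p1.png

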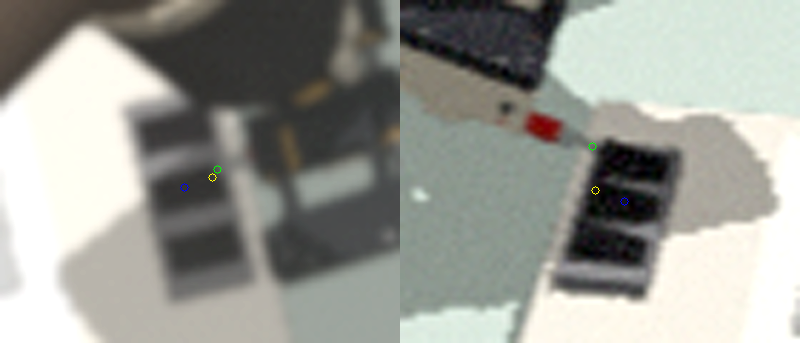

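The scene crop has the pencil tip at (593,147), exactly where I predicted it. The mid pivot mark sits on the middle rocker at (625,202). I'll centre over it and press down.

```bash
python3 -m handwheel '[[[0.005,-0.004,0.004,-0.1,0.15,-0.2],[0.005,-0.001,0.003,0,0,0],[0,0,0,0,0,0]]]'; python3 -c "
from h import *
press(0,-.149,.054,20,1)
press(0,-.149,.041,20,5)"
```

```text
clock: 23.0
eef_pos: [0.6341, -0.0428, 0.2514]
tcp_rot: [-1.664, 1.308, 1.162]
contact_force: [0.7, 0.5, -0.3]
opening: 0.0113
tip now [ 0.00330499 -0.14756733  0.06097023] TCP goal [ 0.63177165 -0.04498288  0.24442281]
[0.0071, 0.0028, 0.0009, 0.05, -0.04, 0.18]
tip now [ 0.00330499 -0.14756733  0.06097023] TCP goal [ 0.63177165 -0.04498288  0.23142281]
[0.0039, 0.0006, 0.0011, 0.01, -0.01, 0.04]
[0.0039, 0.0006, 0.0011, 0.01, -0.01, 0.04]
[0.0039, 0.0006, 0.0011, 0.01, -0.01, 0.04]
[0.0039, 0.0006, 0.0011, 0.01, -0.01, 0.04]
[0.0039, 0.0006, 0.0011, 0.01, -0.01, 0.04]
```

```bash
python3 -m handwheel '[[[0.004,0.0028,0.0003,0,0,0.1],[0.004,0,0.0012,0,0,0]]]' | egrep 'eef|force'
for i in 1 2 3; do python3 -m handwheel '[[[0.0019,0,0.0007,0,0,0],[0.0019,0,0.0007,0,0,0]]]' | egrep 'force'; python3 -c "
from h import *
print(tobox((tcp()@np.r_[TIP,1])[:3]).round(4))"; done
```

```text
eef_pos: [0.6317, -0.0445, 0.2428]
contact_force: [-0.1, 0.8, -0.6]
contact_force: [-0.1, -0.3, 1.2]
[-0.     -0.1488  0.0477]
contact_force: [0.6, -0.4, 1.1]
[ 1.00e-04 -1.49e-01  4.36e-02]
contact_force: [0.5, -3.5, 5.6]
[ 0.0004 -0.1497  0.0401]
```

```bash
python3 -m handwheel '[[[0.0015,0,0.0005,0,0,0],[0.001,0,0.0003,0,0,0]]]' | egrep 'eef|force'
python3 -m handwheel '[[[-0.015,0,-0.005,0,0,0],[-0.03,0,-0.015,0,0,0],[-0.03,0,-0.02,0,0,0],[0,0,-0.03,0,0,0]]]' | egrep 'eef|force'
python3 - <<'E'
from h import *
np.set_printoptions(precision=4,suppress=True)
ims=[]
for n in("scene",):
    im,D=arm.read_camera(n)
    v,u=np.mgrid[200:240,210:270]; W=at_d(n,np.c_[u.ravel(),v.ravel()],D); d=W[:,:2]-C0; X=np.c_[d@BX,d@BY]
    for x in(-.034,0,.034):
        g=(abs(X[:,0]-x)<.007)&(abs(X[:,1]+.135)<.016)&(W[:,2]>.03)&(W[:,2]<.06); print(x,g.sum(),np.polyfit(X[g,1]+.135,W[g,2],1))
    c=cv2.resize(cv2.convertScaleAbs(im[190:250,205:275],alpha=1.6),(700,600),interpolation=cv2.INTER_CUBIC); cv2.imwrite("pics/r1.png",c)
E
sed -i 's/^E$//' /dev/null; python3 chk.py
```

```text
eef_pos: [0.6322, -0.0458, 0.2285]
contact_force: [-0.3, -3.0, 4.4]
eef_pos: [0.6406, -0.0825, 0.3211]
contact_force: [0.7, 0.6, 0.1]
-0.034 36 [-0.2101  0.0452]
0 33 [0.112 0.045]
0.034 38 [-0.1312  0.0448]
[-0.0007 -0.2032  0.3211]
scene slot_hole 0.66 deck lvl [ 0.0233 -0.002   0.027 ] +12 [ 0.0371 -0.0012  0.039 ]
scene 1044 plane [ 0.0014 -0.0033  0.0308] z at tall,short [0.0304 0.0308] rect ((23.81140899658203, 53.184688568115234), (173.9982452392578, 101.05490112304688), 89.97329711914062)sed: couldn't edit /dev/null: not a regular file
```

View pics/r1.png

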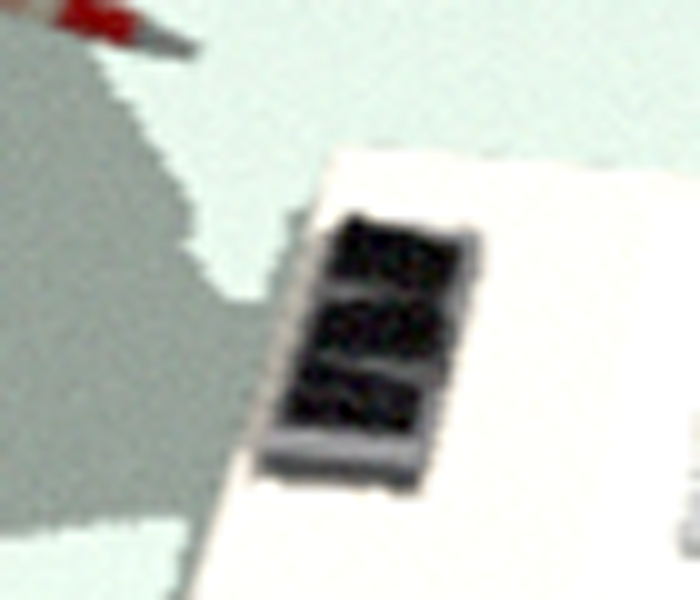

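```bash
python3 - <<'E'
from h import *
np.set_printoptions(precision=3,suppress=True)
v,u=np.mgrid[200:245,205:275]
A=[np.load("scene0.npz")["D"],np.load("s2.npz")["D"]]; B=[arm.read_camera("scene")[1] for _ in range(6)]
for nm,Ds in(("before",A),("after",B)):
    W=np.vstack([at_d("scene",np.c_[u.ravel(),v.ravel()],D) for D in Ds]); d=W[:,:2]-C0; X=np.c_[d@BX,d@BY]
    for x in(-.034,0,.034):
        g=(abs(X[:,0]-x-.001)<.006)&(abs(X[:,1]+.135)<.017)&(W[:,2]>.036)&(W[:,2]<.056); print(nm,x,g.sum(),np.polyfit(X[g,1]+.135,W[g,2],1))
print(arm.get_state()["clock"])
plan([.478,-.312,.262],[-.965,-.263],n=9)
E
```

```text
before -0.034 66 [-0.2    0.045]
before 0 69 [-0.162  0.045]
before 0.034 73 [-0.204  0.045]
after -0.034 184 [-0.167  0.045]
after 0 205 [0.124 0.045]
after 0.034 216 [-0.189  0.045]
24.9
[0.013, 0.0233, -0.017, -0.17, -2.22, -0.1]
[0.0123, 0.0234, -0.0174, -0.17, -2.22, -0.1]
[0.0116, 0.0235, -0.0178, -0.17, -2.22, -0.1]
[0.0108, 0.0235, -0.0182, -0.17, -2.22, -0.1]
[0.0101, 0.0236, -0.0185, -0.17, -2.22, -0.1]
[0.0093, 0.0237, -0.0188, -0.17, -2.22, -0.1]
[0.0085, 0.0238, -0.0191, -0.17, -2.22, -0.1]
[0.0077, 0.0238, -0.0194, -0.17, -2.22, -0.1]
[0.0069, 0.0239, -0.0196, -0.17, -2.22, -0.1]
```

The depth fit shows the middle rocker's slope flipped and the outer two unchanged, but its exact angle is uncertain. I'll check with the wrist camera before giving up the pencil.

```bash
python3 -c "
from h import *
plan(box(.05,-.04,.35),-BX,n=5)"
```

```text
[-0.0173, -0.0103, 0.0279, 0.05, -4.01, -0.11]
[-0.0153, -0.0103, 0.029, 0.05, -4.01, -0.11]
[-0.0132, -0.0103, 0.03, 0.05, -4.01, -0.11]
[-0.011, -0.0103, 0.0309, 0.05, -4.01, -0.11]
[-0.0088, -0.0103, 0.0316, 0.05, -4.01, -0.11]
```

```bash
python3 -m handwheel '[[[-0.017,-0.0103,0.028,0,-4,-0.1],[-0.015,-0.0103,0.029,0,-4,-0.1],[-0.013,-0.0103,0.03,0,-4,-0.1],[-0.011,-0.0103,0.031,0,-4,-0.1],[-0.009,-0.0103,0.032,0,-4,-0.1],[0,0,0,0,0,0],[0,0,0,0,0,0]]]' | grep eef
python3 - <<'E'
from h import *
np.set_printoptions(precision=3,suppress=True)
n="wrist"; Ws=[]
for _ in range(3):
    im,D=arm.read_camera(n); p=proj(n,[box(0,-.135,.042)])[0]; print(p)
    x0,y0=(p-[80,45]).astype(int); y0=max(y0,0); v,u=np.mgrid[y0:y0+90,x0:x0+160]; Ws.append(at_d(n,np.c_[u.ravel(),v.ravel()],D))
W=np.vstack(Ws); d=W[:,:2]-C0; X=np.c_[d@BX,d@BY]
for x in(-.034,0,.034):
    r=[]
    for y in range(-14,15,4):
        g=(abs(X[:,0]-x)<.006)&(abs(X[:,1]+.135-y/1000)<.002)&(W[:,2]<.06)&(W[:,2]>.02); r.append(np.median(W[g,2])*1000 if g.sum() else np.nan)
    r=np.array(r); print(x,r,"slope",np.polyfit(np.arange(-14,15,4),r,1)[0])
cv2.imwrite("pics/w4.png",cv2.resize(im[y0:y0+90,x0:x0+160],(800,450)))
E
```

```text
eef_pos: [0.6506, 0.0937, 0.3473]
[312.037  64.339]
[311.396  65.142]
[310.991  65.54 ]
-0.034 [47.981 46.883 45.967 45.067 43.8   42.831 42.035 41.024] slope -0.2488675224462618
0 [42.332 43.277 44.239 45.348 46.409 47.256 48.368 47.43 ] slope 0.2120895581252265
0.034 [48.165 46.891 46.032 45.006 44.078 42.791 41.9   40.624] slope -0.26306637887710554
```

All rockers are confirmed by the wrist depth. The middle one slopes +0.25 over its clean points, so it is fully over, and the outer two are at -0.25/-0.26, unmoved. Now I'll return the pencil.

```bash
python3 -c "
from h import *
plan([.4752,-.3128,.23],-BX,n=11)" | sed -n '1p;11p'
```

```text
[0.0104, 0.0241, -0.0322, 0.03, 0.08, -0.05]
[0.0106, 0.0241, -0.0321, 0.03, 0.08, -0.05]
```

```bash
python3 -m handwheel '[[[0.0,0.024,-0.032,0,0.08,-0.05],[0.005,0.024,-0.032,0,0.08,-0.05],[0.0105,0.024,-0.032,0,0.08,-0.05],[0.0105,0.024,-0.032,0,0.08,-0.05],[0.0105,0.024,-0.032,0,0.08,-0.05],[0.0105,0.024,-0.032,0,0.08,-0.05],[0.0105,0.024,-0.032,0,0.08,-0.05],[0.0105,0.024,-0.032,0,0.08,-0.05],[0.0105,0.024,-0.032,0,0.08,-0.05],[0.0105,0.024,-0.032,0,0.08,-0.05],[0.0105,0.024,-0.032,0,0.08,-0.05],[0,0,0,0,0,0]]]' | egrep 'eef|force'; python3 -c "
from h import *
plan([.4752,-.3128,.186],-BX,n=2)"
```

```text
eef_pos: [0.4615, -0.3332, 0.241]
contact_force: [0.2, 1.0, -0.6]
[0.0274, -0.0092, 0.0085, 0.02, -0.17, -0.21]
[0.0274, -0.0091, 0.0084, 0.02, -0.17, -0.21]
```

```bash
python3 -m handwheel '[[[0.025,-0.009,0.008,0,-0.2,-0.2],[0.02,-0.003,0.005,0,-0.2,-0.2],[0.005,0,0,0,0,0],[0,0,0,0,0,0]]]' | egrep 'eef|force'
for i in 1 2 3; do python3 -m handwheel '[[[0.002,0,0,0,0,0]]]'| egrep 'eef|force'; done
```

```text
eef_pos: [0.467, -0.3209, 0.1897]
contact_force: [-0.1, 0.6, 0.1]
eef_pos: [0.4672, -0.3211, 0.1883]
contact_force: [0.6, -0.1, 0.1]
eef_pos: [0.4674, -0.3212, 0.187]
contact_force: [0.0, -0.3, -0.6]
eef_pos: [0.4677, -0.3213, 0.1857]
contact_force: [-1.6, -0.2, 0.6]
```

```bash
for i in 1 2; do python3 -m handwheel '[[[0.002,0,0,0,0,0]]]'| egrep 'eef|force'; done
python3 -m handwheel '[[[0,0,0,0,0,0],[0,0,0,0,0,0],[0,0,0,0,0,0],[0,0,0,0,0,0]]]' 0.03 | egrep 'open|force'
python3 -m handwheel '[[[0,0,0,0,0,0],[-0.01,0,0,0,0,0],[-0.03,0,0,0,0,0],[-0.05,0,0,0,0,0],[-0.05,0,0,0,0,0],[-0.03,0,0,0,0,0],[0,0,0.045,0,0,0],[0,0,0.045,0,0,0],[0,0,0,0,0,0]]]' 0.05
python3 - <<'E'
from h import *
np.set_printoptions(precision=4,suppress=True)
n="wrist"; im,D=arm.read_camera(n)
hsv=cv2.cvtColor(im,cv2.COLOR_BGR2HSV); red=((hsv[...,0]<12)|(hsv[...,0]>168))&(hsv[...,1]>120)&(hsv[...,2]>40)
k,l,st,ce=cv2.connectedComponentsWithStats(red.astype(np.uint8))
for i in range(1,k):
    if st[i,4]<60: continue
    ys,xs=np.where(l==i); P=at_d(n,np.c_[xs,ys],D); m=P.mean(0); w,v=np.linalg.eigh(np.cov((P-m).T)); print(m,"dir",v[:,2],"L",np.ptp((P-m)@v[:,2]),"z range",np.percentile(P[:,2],[2,50,98]))
for n in("top","scene"):
    im,D=arm.read_camera(n)
    for k in("cup","eraser","compass"):
        q=arm.spot_point(k,n)[:1]
        for a in q: print(n,k,np.round(a["at"],1),round(a["confidence"],2))
cv2.imwrite("pics/end.png",cv2.resize(im,(800,600)))
E
python3 chk.py
```

```text
eef_pos: [0.4679, -0.3213, 0.1841]
contact_force: [0.2, -0.3, 0.5]
eef_pos: [0.4681, -0.3214, 0.1823]
contact_force: [-0.7, -0.6, 0.4]
contact_force: [0.1, 0.6, 0.3]
opening: 0.0289
clock: 29.15
eef_pos: [0.446, -0.2322, 0.3648]
tcp_rot: [-1.38, 1.092, 1.369]
contact_force: [0.6, -0.1, 0.6]
opening: 0.0498
[ 0.4673 -0.3163  0.0136] dir [-0.2287  0.9706  0.0752] L 0.11029688661949441 z range [0.009  0.0116 0.0137]
[ 0.313  -0.3005  0.0163] dir [-0.1373 -0.9903 -0.0189] L 0.15623979502136648 z range [0.0081 0.0155 0.0183]
top eraser [115.  207.7] 0.58
top compass [110.2 165.9] 0.76
scene cup [141.4 215.3] 0.65
scene eraser [388.2 227.6] 0.67
scene compass [394.8 253.3] 0.55
[-0.2237 -0.3036  0.3623]
scene slot_hole 0.6 deck lvl [ 0.0251 -0.0169  0.027 ] +12 [ 0.0388 -0.0159  0.039 ]
scene 1001 plane [-0.0004 -0.0027  0.0307] z at tall,short [0.0304 0.0307] rect ((24.624053955078125, 53.23529052734375), (173.51197814941406, 99.19326782226562), 89.81704711914062)
```

View pics/end.png

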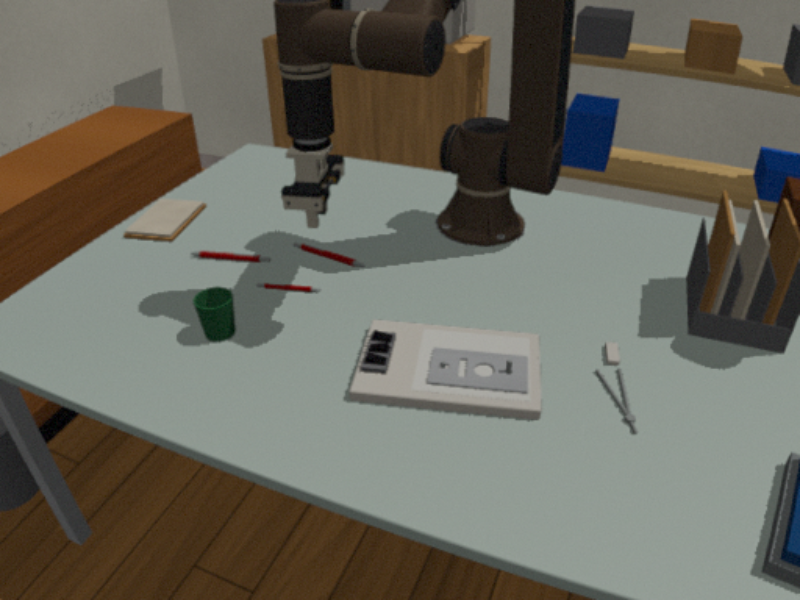

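The end view shows the template square on the box at (480,370), the pencil lying at (290,288) with the gripper clear of it, and the cup, eraser and compass where they were. One last pencil tilt check, then hand in.

```bash
python3 - <<'E'
from h import *
n="wrist"; im,D=arm.read_camera(n)
hsv=cv2.cvtColor(im,cv2.COLOR_BGR2HSV); red=((hsv[...,0]<12)|(hsv[...,0]>168))&(hsv[...,1]>120)&(hsv[...,2]>40)
ys,xs=np.where(red); P=at_d(n,np.c_[xs,ys],D); g=np.linalg.norm(P[:,:2]-[.467,-.316],axis=1)<.07; P=P[g]; t=(P[:,:2]-[.467,-.316])@BY
h=[np.median(P[abs(t-a)<.008,2]) for a in(-.045,-.02,.02,.045)]; print(np.round(h,4))
if np.ptp(h)<.006: print(arm.sign_off(), arm.get_state()["clock"])
E
```

```text
[0.0108 0.0113 0.0115 0.0116]
the job is handed in; nothing more can be done
the job is handed in; nothing more can be done
```

The job is done and handed in at about 30 s of the 69 s allowed. No verdict came back, so what follows rests on my own camera checks.

- **Template:** I pushed it round with the closed fingers and did not lift it. It dropped over the short pin. Scene-camera depth puts its top at 30.4–30.8 mm above the desk, which is deck height plus the plate's 5 mm, and its yaw is within 0.3° of the box's.
- **Rockers:** I pressed the middle one with the nose of the 150 mm pencil. The wrist camera shows it sloping about +0.25 rad, which is fully over, and the outer two still at about -0.25 rad.
- **Pencil:** It lies flat on the desk about where it started, with its top at 10.8–11.6 mm along its length. It is let go and the gripper is well clear.
- **Cup, eraser and compass:** They appear unmoved in the last views. The top camera's network missed the cup in the final look, so the cup's check rests on the scene camera alone.

Three things did not go as expected:

- **Fingers on the plate:** On the first push they rode up onto the plate's edge, because the plate was resting on its -x edge. I backed off and pushed again with the tips lower.
- **Deck contact:** While pushing low, the fingertips pressed the light box deck, with force readings up to about 54 N. This was the fingertips on the deck, not the arm or gripper body.
- **Starting swing:** I measured about 0.3 rad, against the stated 0.12 to 0.25 rad.

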